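Hold the pump module home on its stop while it is screwed down

TASK

Fit the pump module (the one with the carrying handle and the round pump head) into the docking bay: lift it by the handle, lay it flat on the bay's bed between the guide rails with its contact end towards the stop plate, then slide it in until the sprung contact plunger is pushed all the way in and the module sits flush on the stop plate. Keep pressing it on the stop plate with a steady force, about 10 newtons over what the plunger's spring takes, and finish while still holding it so, as I am about to do up its two thumbscrews. Leave the other things on the bench where they are.

Things in the scene. Friction and masses are not known exactly. Their poses are not given: they have to be found in the camera images.
- pump: Pump module, to be fitted: base plate 130 x 70 x 8 mm (x -75 to 55 mm, y +-35 mm); cream body 66 mm wide, x -53 to 55 mm, flat top at z = 60 mm; handle across the top; round grey pump head, 36 mm across, stands out 17 mm from the body's -y side (z 20 to 56 mm). Origin on the underside, z up, +x out of the flat front (contact) end, which goes to the stop plate. Loose, 0.36 to 0.59 kg, lies flat on the bench.
- pump_handle (a point): Centre of the module's handle: a straight flat-sided black bar along the module's y, 66 mm long, 12 mm thick (along x), 14 mm high, on a post at each end, with 17 mm of air between bar and body top. Lies at (-15, 0, 84) mm in the module's frame. Grip it from above, across the 12 mm.
- pump_front (a point): Lower edge of the module's front face, in the middle: (55, 0, 0) mm in the module's frame. The face carries a small brass contact pad. At the other (rear) end two captive thumbscrews, 13 mm across, tops at z = 24 mm, stand on the bare base at x = -64, y = +-24 mm.
- bay: Docking bay, fixed on the bench: aluminium bed 230 x 120 mm, top 10 mm above the bench, x -230 to 0 mm, ending at the upright stop plate; beyond that a grey control unit 115 x 135 mm, 90 mm high. Origin at bench height (world z = 0) below the stop plate's face, on the centre line. +x is the push direction, towards the stop plate, within 0.3 rad of world +y; z up.
- stop_face (a point): Foot of the stop plate's face on the centre line: bay frame (0, 0, 10) mm, axes as the bay's. Two steel guide rails run along the bed from x = -200 to -5 mm, inner faces at y = +-39 mm (4 mm free on each side of the module's base), tops 13 mm above the bed, upper lips sloping outwards as a lead-in.
- stop_plate: Upright aluminium stop plate: face at bay x = 0, 120 mm wide, from the bed up to 75 mm above the bench. Fixed, rigid. Origin and axes as the bay's.
- plunger (a joint): Sprung contact plunger, a black block 26 mm wide, 16 mm high, in the middle of the stop plate, centre 30 mm above the bed, standing out 10 mm towards the module when free. In m: 0 = fully out, 0.010 = flush with the stop plate (all the way in). Its spring pushes back with 3.7 N when out, 5.3 N when flush, and pushes the module off if let go.
- valve_module: A bystander: the valve module, a housing of the same base and body as the pump module (130 x 70 mm base, body 60 mm high) but with no handle and no round head: on top it has an aluminium manifold with six small upright dark cylinders (96 mm high in all). Origin: centre of its body's length, on the underside. Loose, about 0.5 kg.
- driver: A bystander: screwdriver 170 mm long, lying on the bench beside the bay. Loose.
- reagent: A bystander: white bottle, 44 mm across, 85 mm high, standing; origin under its centre. Loose.
- tube_rack: A bystander: grey rack of five capped tubes in a row, 36 x 190 mm, 96 mm high, long side along its y; origin under its centre. Loose.
- parts_dish: A bystander: shallow steel dish 60 x 80 x 22 mm; origin under its centre. Loose.
- beaker: A bystander: glass beaker, 66 mm across, 85 mm high; origin under its centre. Loose.
- hex_key: A bystander: L-shaped hex key, 70 x 24 mm, 6 mm thick, lying flat. Loose.
Things that resemble listed ones, but are neither listed nor needed, are in the scene too. Leave any blue look-alike of the pump alone.

How it is judged:
By the outcome, as a careful person would: the job done as asked, in the order asked, and still so for the second after the job is handed in, while the arm keeps its last pose, push and grip.
It also fails if it takes over 51 s, if anything falls off the work surface, if the arm or the gripper's body presses on something with over 40 N, if the wrist force passes 120 N, or if a joint passes its speed limit or range.

ROBOT

A 6-joint arm with a two-finger parallel gripper is mounted at the origin on the work surface. World frame = base frame: x ahead of the robot, y to its left, z up, the work surface at z = 0. Lengths are in m, angles in rad, forces in N, time in s.
With the tool pointing down it reaches from about 0.375 to 0.975 m from the base axis. Payload 3.8 kg.
Tool frame: the origin (TCP) lies on the centre line of the jaws, within the pads' length; the fingertips stand 22 mm ahead of it and the grasp point (between the pads) lies 3 mm ahead of it; z points along the fingers, x is the direction in which the jaws open and shut, and the axes are right-handed (so a half turn about z gives the same grasp; the last joint's range is limited). The gripper opens to 85 mm and grips with 20 to 120 N. Pads are 22 mm wide; open, the fingers measure 114 mm over their backs; the gripper's body (76 mm by 85 mm) begins 54 mm behind the grasp point. The pads swing forward as they close: fully open they stand 13 mm farther back than shut.
Start: joints at [1.224, 0.264, 1.604, -0, 1.274, -0.037], TCP at [0.206, 0.643, 0.253] pointing down, gripper open.
Joint ranges: [-2.63, 2.63], [-0.94, 2.18], [0.31, 2.57], [-1.31, 4.45], [0, 2.66], [-2.55, 2.55]. Speed limits (rad/s): [2.57, 2.57, 3.14, 3.14, 3.14, 3.14].

INTERFACE

Orientations are given as a rotation vector (axis times angle).
In Python, from workcell import bot, viewer gives the robot as it stands.
- The arm moves only by the tool move_arm, never from a script. Its argument "series" is text: rows parted by semicolons, each of 7 numbers parted by spaces: the turn, a rotation vector about the tool's x, y, z scaled (see below), then the shift along the tool's x, y, z scaled (see below), then the opening, from -1 (shut) to 1 (fully open). A call has exactly 8 rows; each row is the pose to reach, as a shift and turn from the pose commanded when the call began, along the tool's axes at that moment; what a row does not reach only later rows make up. The controller multiplies each number of a shift by 100 mm and each number of a turn by 120 degrees. A row lasts 1/10 s, in which the tool goes at most 50 mm and 8.59 degrees, less where a joint would pass 70% of its speed; a pose out of reach is approached as far as the arm can. A call with a number of a shift or a turn outside -1 to 1 is refused whole. A call with a gripper value outside its range is refused whole. The fingers move at their own pace and stop on an object; "squeeze" is the grip in N (left out, the last holds). Time passes only in rows, so rows that repeat a pose let the fingers close, or fill a call up. It gives the time, the measured TCP pose, the force and the opening at its end, in the units of the state.
- bot.read_state(): the state, without advancing time (a new reading comes with each control period).
- viewer.read_camera(name): name is "scene" or "top" or "wrist"; returns a dict with "pixels" (480x640x3 uint8, red, green, blue), "K" (3x3 intrinsics, pixels), "dist" ([k1, k2, p1, p2, k3] as OpenCV has them; the pictures are not rectified), "world_to_cam" (4x4, takes a point from world to camera coordinates); the wrist camera has in their place "mount" (4x4, takes a point from camera to tool coordinates, whose origin is the TCP and whose axes are the tool frame's). Camera axes: x right, y up, looking along -z (the intrinsics and any distortion apply to the point x, -y, -z); pixel columns grow to the right and rows downward; lengths in m; the calibration is good to about 2 mm. A picture is of the moment at which its call begins: read the wrist's pose just before it. There is no depth.
- bot.finish_job(): hands the job in, once; it reports no verdict.
The state is a dict: "time": time; "q": joint angles; "joint_vel": joint speeds; "joint_torque": joint torques, N m; "tool_pos": TCP position; "tcp_rot": TCP orientation; "wrist_force": force on the tool from outside, world axes, zero at the start; "torque": the same for the moment, N m; "width": opening from 0.0 (shut) to 1.0 (fully open).
Only numpy, scipy, OpenCV 4.12 (cv2) and the standard library are available. Lean on these libraries where they do the work, as an engineer would, in place of code of your own. Each camera call takes 0.05 s, during which the arm holds its last target.

## Working session

There is one attempt and no reset: what is moved stays moved. The work goes in short steps, Python scripts to look and compute and a tool call to move; the robot and the scene stay as the last step left them, time stands still between calls to the robot, and variables do not carry over. Pictures are saved under pics/ and viewed, and the job is handed in when it is done.

Besides the shell and the picture viewer there is one more tool, called after "Call:" as name(argument=value, ...) on one line, values as JSON. move_arm: Moves the arm, as the interface text tells. Its arguments: {"type":"object","properties":{"series":{"type":"string"},"squeeze":{"type":"number"}},"required":["series"]}

```bash
mkdir -p pics; ls
python3 - <<'E'
from workcell import bot, viewer
import cv2,pickle
s=bot.read_state();print(s)
for n in ["scene","top","wrist"]:
    d=viewer.read_camera(n);pickle.dump(d,open(f"pics/{n}0.pkl","wb"))
    cv2.imwrite(f"pics/{n}0.png",d["pixels"][:,:,::-1])
    print(n,{k:v for k,v in d.items() if k!="pixels"})
E
```

```text
pics
{'time': 0.0, 'q': array([ 1.22408921e+00,  2.64811594e-01,  1.60539463e+00, -1.64142743e-05,
        1.27372477e+00, -3.68920065e-02]), 'joint_vel': array([ 0.00031984, -0.00093243,  0.00020263,  0.00045069,  0.00173539,
       -0.0023376 ]), 'joint_torque': array([-5.41429035e-04, -5.15123749e+01, -3.67310572e+01, -1.45737354e-04,
        1.29148556e-02, -9.08468701e-05]), 'tool_pos': array([0.20555912, 0.64220375, 0.25191147]), 'tcp_rot': array([ 2.53651231,  1.85132453, -0.00302965]), 'wrist_force': array([ 0.25675183,  0.16445375, -0.16776608]), 'torque': array([0.03641365, 0.02408606, 0.03148816]), 'width': 0.9994422411842713}
scene {'K': array([[444.41093854,   0.        , 319.4019385 ],
       [  0.        , 444.41093854, 236.72954475],
       [  0.        ,   0.        ,   1.        ]]), 'dist': array([-0.08966457,  0.        ,  0.        ,  0.        ,  0.        ]), 'world_to_cam': array([[ 0.75316119,  0.6577875 , -0.00798941, -0.42463079],
       [-0.56263723,  0.65041292,  0.51029637,  0.33567039],
       [ 0.34086299, -0.37984028,  0.8599615 , -1.24454113],
      
[... 561 characters left out ...]
6451914e+00],
       [ 0.00000000e+00,  0.00000000e+00,  0.00000000e+00,
         1.00000000e+00]])}
wrist {'K': array([[385.26709451,   0.        , 324.5405191 ],
       [  0.        , 385.26709451, 239.61740061],
       [  0.        ,   0.        ,   1.        ]]), 'dist': array([-0.05863043,  0.        ,  0.        ,  0.        ,  0.        ]), 'mount': array([[ 9.99998800e-01,  1.52105028e-03,  2.92721994e-04,
         1.76456319e-04],
       [ 1.54427271e-03, -9.64315446e-01, -2.64751460e-01,
        -6.83083198e-02],
       [-1.20423942e-04,  2.64751594e-01, -9.64316638e-01,
        -1.20495567e-01],
       [ 0.00000000e+00,  0.00000000e+00,  0.00000000e+00,
         1.00000000e+00]])}
```

View pics/scene0.png

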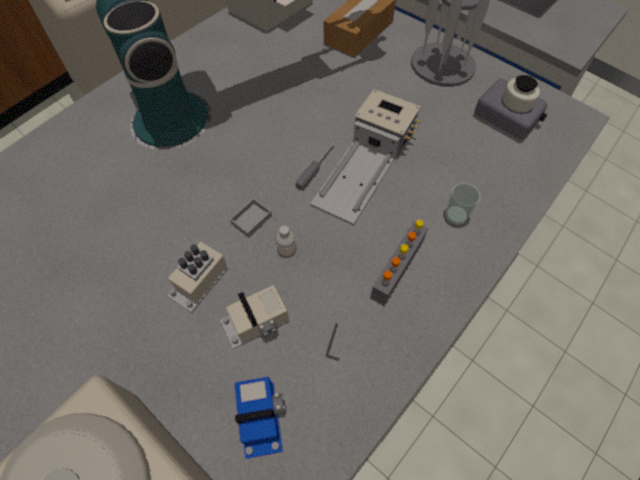

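View pics/top0.png

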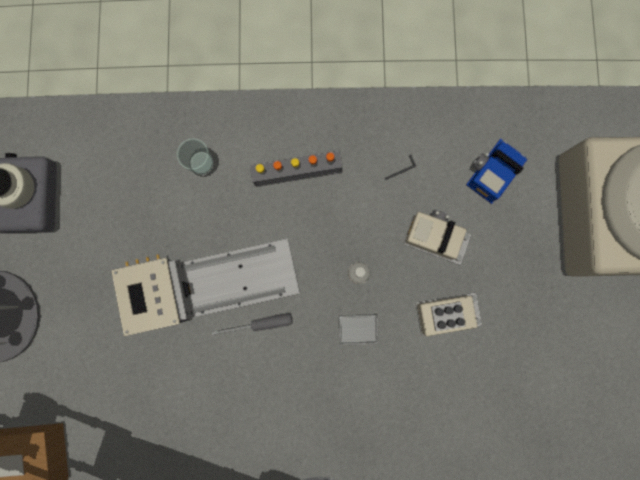

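View pics/wrist0.png

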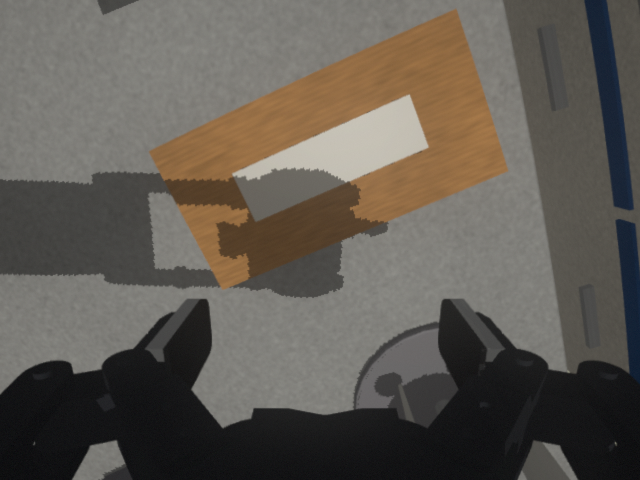

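Candidates: the cream module with handle and round head (scene 257,312 / top 437,235), the blue look-alike (scene 257,415 / top 497,170), and the valve module with six cylinders (scene 197,270 / top 449,314). I choose the cream one with the handle. Next come close crops.

```bash
cat > h.py <<'E'
import numpy as np,cv2,pickle
from scipy.spatial.transform import Rotation as R
def load(n): return pickle.load(open(f"pics/{n}.pkl","rb"))
def c2w(d):
    return np.linalg.inv(d["world_to_cam"])
def ray(d,uv):
    p=cv2.undistortPoints(np.array(uv,float).reshape(-1,1,2),d["K"],d["dist"]).reshape(-1,2)
    M=c2w(d); v=np.c_[p[:,0],-p[:,1],-np.ones(len(p))]@M[:3,:3].T
    return M[:3,3],v
def onz(d,uv,z):
    o,v=ray(d,uv); t=(z-o[2])/v[:,2]; return o+v*t[:,None]
def proj(d,P):
    P=np.array(P,float).reshape(-1,3); M=d["world_to_cam"]; c=P@M[:3,:3].T+M[:3,3]
    c=c*[1,-1,-1]
    return cv2.projectPoints(c,np.zeros(3),np.zeros(3),d["K"],d["dist"])[0].reshape(-1,2)
def snapw(name):
    from workcell import bot,viewer
    s=bot.read_state(); d=viewer.read_camera("wrist")
    T=np.eye(4);T[:3,:3]=R.from_rotvec(s["tcp_rot"]).as_matrix();T[:3,3]=s["tool_pos"]
    d["world_to_cam"]=np.linalg.inv(T@d["mount"]); d["state"]=s
    pickle.dump(d,open(f"pics/{name}.pkl","wb")); cv2.imwrite(f"pics/{name}.png",d["pixels"][:,:,::-1]); return d
def crop(d,x0,y0,x1,y1,s,name):
    im=d["pixels"][y0:y1,x0:x1,::-1]; cv2.imwrite(f"pics/{name}.png",cv2.resize(im,None,fx=s,fy=s,interpolation=cv2.INTER_CUBIC))
E
python3 - <<'E'
from h import *
d=load("top0"); crop(d,390,190,490,280,8,"c_top"); crop(load("top0"),110,220,310,345,4,"c_bay")
crop(load("scene0"),210,270,310,355,8,"c_sc")
E
```

```text
(no output)
```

View pics/c_top.png

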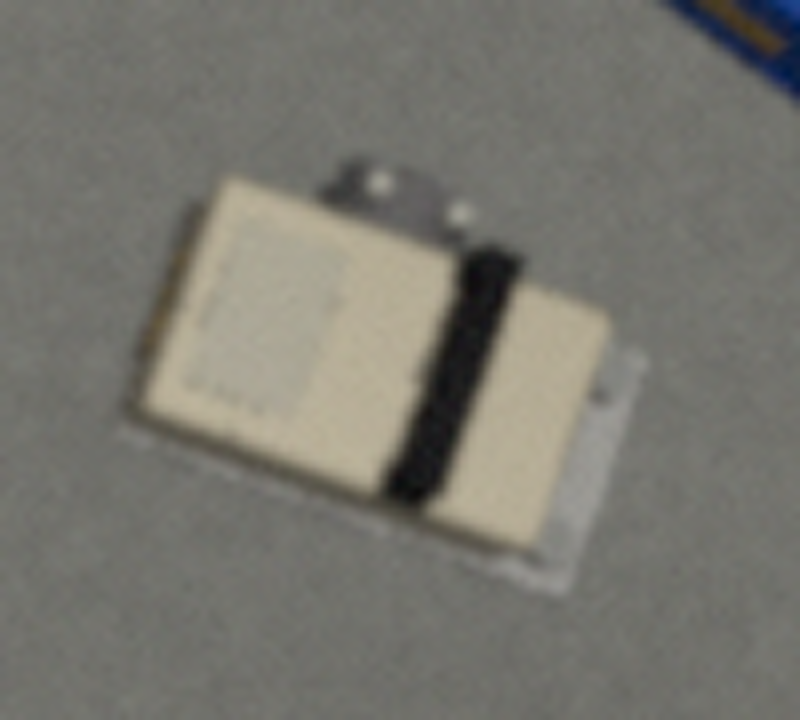

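View pics/c_bay.png

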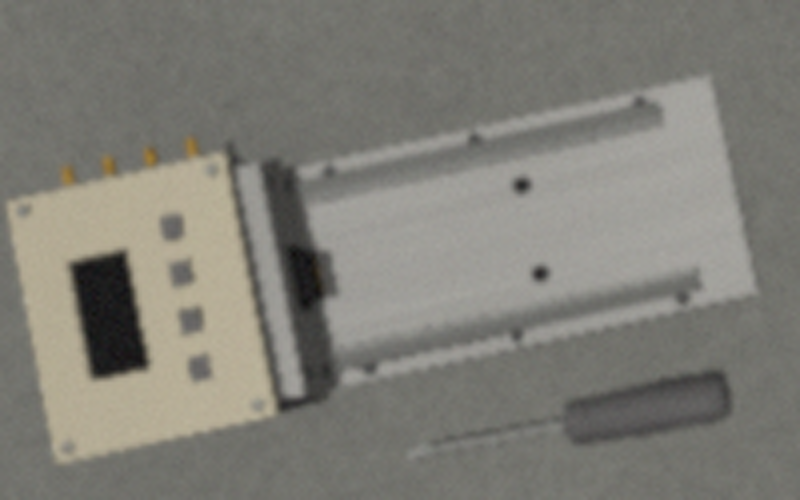

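View pics/c_sc.png

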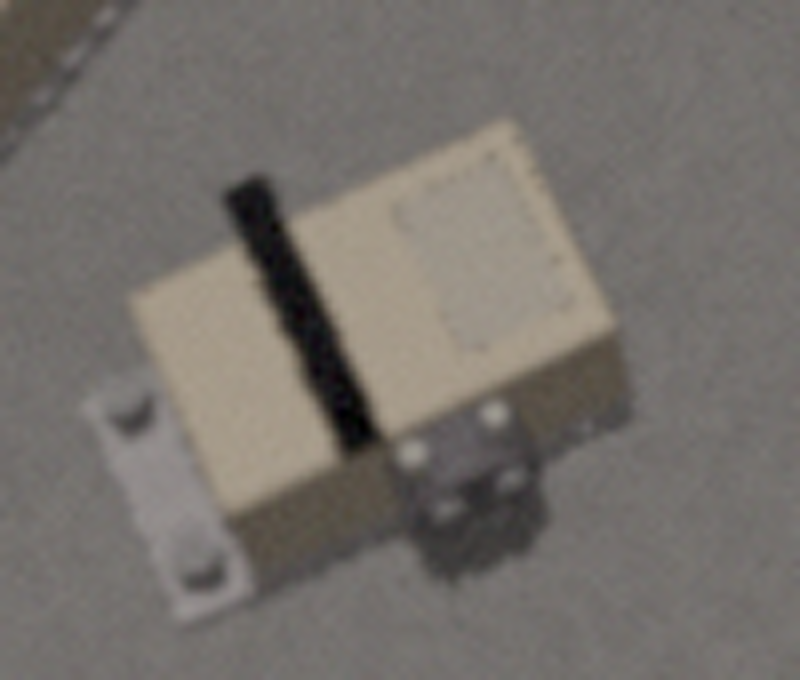

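The crops confirm it: cream body with black bar handle (crop 453,378), round head on the -y side and thumbscrew base at the rear. Next I measure.

Run:
```python
from h import *
d=load("top0")
c=np.array([(228,178),(610,318),(532,548),(145,410)])/8+[390,190]-.44
P=onz(d,c,.060);print(P.round(4))
# front-right(-y side), rear -y, rear +y, front +y
print("len",np.linalg.norm(P[0]-P[1]),np.linalg.norm(P[1]-P[2]))
ax=(P[0]-P[1]+P[3]-P[2])[:2];print("yaw",np.arctan2(ax[1],ax[0]))
print("center",P.mean(0))
h=onz(d,np.array([(490,262),(412,490)])/8+[390,190]-.44,.091);print("handle",h,h.mean(0))
yw=np.arctan2(ax[1],ax[0]);u=np.array([np.cos(yw),np.sin(yw)])
print("origin from body",P.mean(0)[:2]-.001*u,"from handle",h.mean(0)[:2]+.015*u)
b=np.array([(712,78),(755,293),(345,385)])/4+[110,220]-.4
B=onz(d,b,.010);print(B)
e=B[2]-B[1];print("bay yaw",np.arctan2(e[1],e[0]), "rear edge",np.arctan2(B[0][1]-B[1][1],B[0][0]-B[1][0]),np.linalg.norm(B[0]-B[1]),np.linalg.norm(e))
```

```text
[[ 0.6632 -0.2144  0.06  ]
 [ 0.6251 -0.3119  0.06  ]
 [ 0.5663 -0.2893  0.06  ]
 [ 0.6036 -0.191   0.06  ]]
len 0.10470416889579363 0.06303054341164739
yaw 1.203130353416839
center [ 0.61455486 -0.25163125  0.06      ]
handle [[ 0.63656303 -0.27454524  0.091     ]
 [ 0.57969159 -0.25273607  0.091     ]] [ 0.60812731 -0.26364066  0.091     ]
origin from body [ 0.61419542 -0.25256442] from handle [ 0.61351889 -0.24964312]
[[0.61639128 0.05870429 0.01      ]
 [0.50150783 0.03731892 0.01      ]
 [0.45642815 0.25586502 0.01      ]]
bay yaw 1.7742141903162112 rear edge 0.1840419816058606 0.11685692852988738 0.22314698513052944
```

Call:
move_arm(series="0 0 0 -0.12 0.11 0 1;0 0 0 -0.25 0.22 0 1;0 0 0 -0.37 0.33 0 1;0 0 0 -0.5 0.45 0 1;0 0 0 -0.62 0.56 0 1;0 0 0 -0.75 0.67 0 1;0 0 0 -0.88 0.78 0 1;0 0 0 -1 0.89 0 1")

```text
time: 0.95
tool_pos: [0.2607, 0.519, 0.2534]
tcp_rot: [-2.538, -1.852, -0.0]
wrist_force: [0.6, -0.0, -0.9]
width: 0.998
```

Call:
move_arm(series="0 0 0 -0.12 0.11 0 1;0 0 0 -0.25 0.22 0 1;0 0 0 -0.37 0.33 0 1;0 0 0 -0.5 0.45 0 1;0 0 0 -0.62 0.56 0 1;0 0 0 -0.75 0.67 0 1;0 0 0 -0.88 0.78 0 1;0 0 0 -1 0.89 0 1")

```text
time: 1.75
tool_pos: [0.3148, 0.3967, 0.2533]
tcp_rot: [2.538, 1.852, -0.0]
wrist_force: [0.1, -0.3, 0.3]
width: 1.004
```

Call:
move_arm(series="0 0 0 -0.12 0.11 0 1;0 0 0 -0.25 0.22 0 1;0 0 0 -0.37 0.33 0 1;0 0 0 -0.5 0.45 0 1;0 0 0 -0.62 0.56 0 1;0 0 0 -0.75 0.67 0 1;0 0 0 -0.88 0.78 0 1;0 0 0 -1 0.89 0 1")

```text
time: 2.55
tool_pos: [0.369, 0.2744, 0.2533]
tcp_rot: [2.538, 1.852, 0.0]
wrist_force: [-0.7, -0.6, -0.2]
width: 1.001
```

Call:
move_arm(series="0 0 0 -0.12 0.11 0 1;0 0 0 -0.25 0.22 0 1;0 0 0 -0.37 0.33 0 1;0 0 0 -0.5 0.45 0 1;0 0 0 -0.62 0.56 0 1;0 0 0 -0.75 0.67 0 1;0 0 0 -0.88 0.78 0 1;0 0 0 -1 0.89 0 1")

```text
time: 3.35
tool_pos: [0.4231, 0.1521, 0.2533]
tcp_rot: [2.538, 1.852, 0.0]
wrist_force: [0.1, -0.1, -1.0]
width: 1.001
```

Run:
```python
from h import *
d=snapw("w1"); s=d["state"]; print(s["time"],s["tool_pos"],s["tcp_rot"],s["q"])
```

```text
3.35 [0.42308893 0.15205421 0.25333627] [2.53761665e+00 1.85189023e+00 2.96162091e-04] [ 2.89623521e-01 -1.74736765e-01  2.06093834e+00 -2.97441010e-05
  1.25518099e+00 -9.71229706e-01]
```

View pics/w1.png

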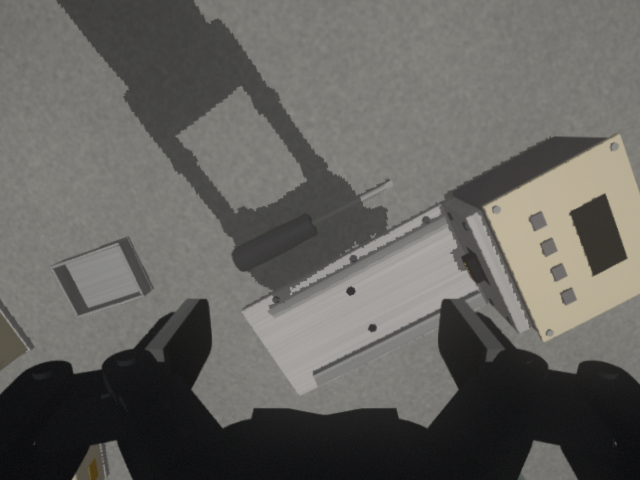

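The wrist picture shows the bay: rear bed corners near (244,311) and (304,394), the stop-plate foot around (450,240) and the rails between. I'll zoom in on it.

Run:
```python
from h import *
d=load("w1"); crop(d,235,195,435,345,4,"c1"); crop(d,420,180,560,340,5,"c2") ; crop(d,235,300,435,400,4,"c3")
```

```text
(no output)
```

View pics/c1.png

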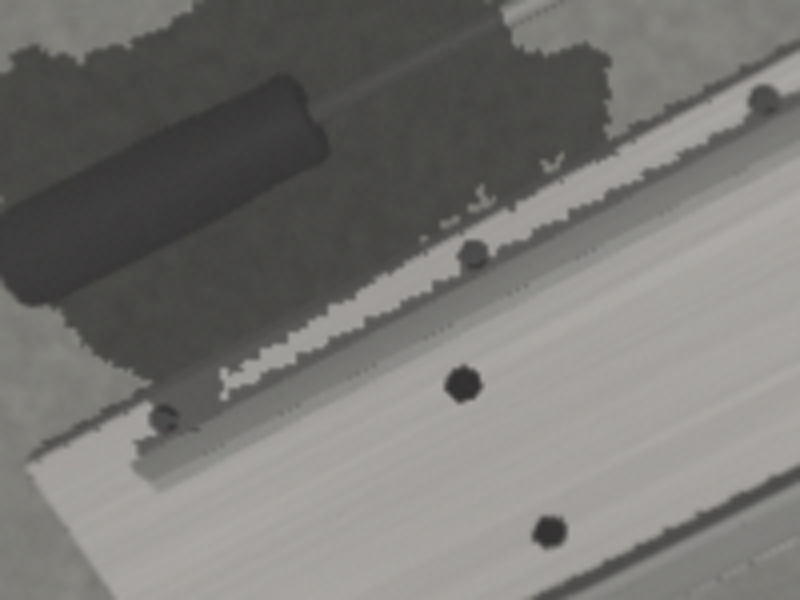

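View pics/c2.png

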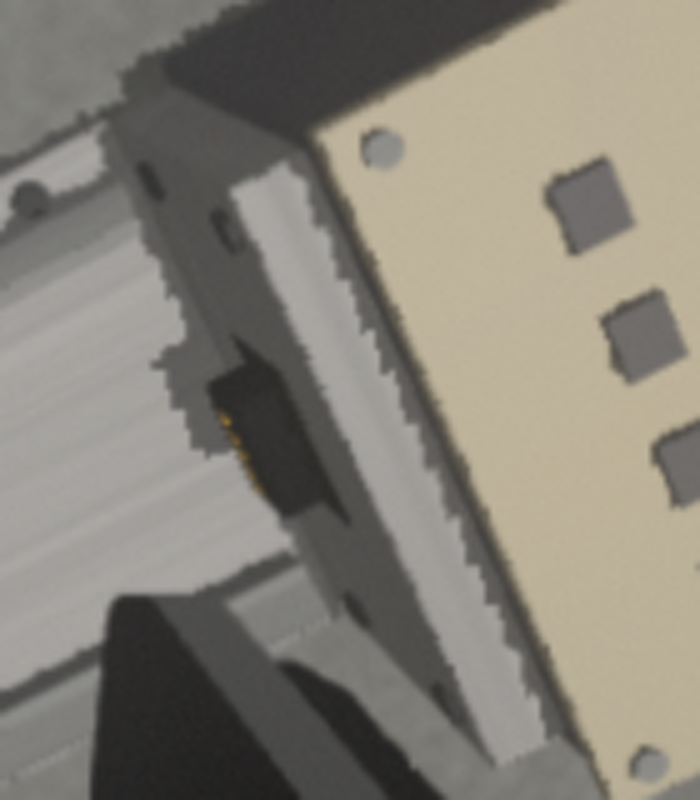

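View pics/c3.png

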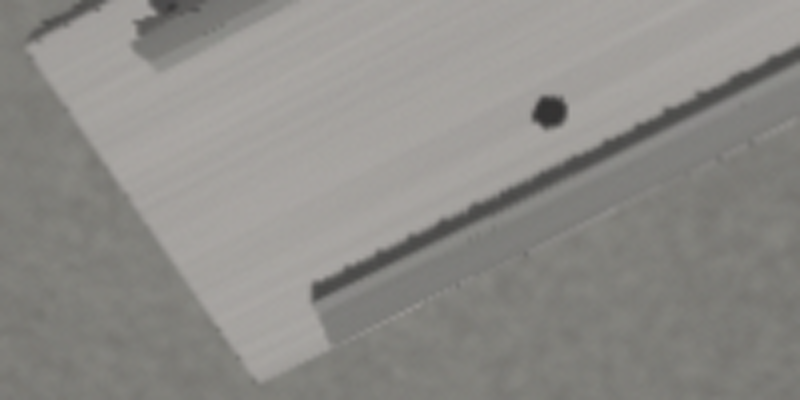

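Run:
```python
from h import *
d=load("w1")
def c(l,x,y,s): return np.array(l)/s+[x,y]-.5+.5/s
a=np.arctan2
rear=onz(d,c([(30,42),(260,382)],235,300,4),.010); 
print("rear",rear,np.linalg.norm(rear[0]-rear[1]))
foot=onz(d,c([(107,128),(330,610)],420,180,5),.010); top=onz(d,c([(232,188),(497,768)],420,180,5),.075)
print("foot",foot,"top",top,np.linalg.norm(top[0]-top[1]))
e=top[1]-top[0]; print("yaw from top", a(e[1],e[0])+np.pi/2)
e=rear[1]-rear[0]; print("yaw rear", a(e[1],e[0])+np.pi/2)
e=foot[1]-foot[0]; print("yaw foot", a(e[1],e[0])+np.pi/2)
e=foot[0]-rear[0]; print("yaw side", a(e[1],e[0]),np.linalg.norm(e))
print("mid rear",rear.mean(0),"mid top",top.mean(0)); e=top.mean(0)-rear.mean(0); print("yaw mids",a(e[1],e[0]),np.linalg.norm(e[:2]))
# rail foots at bed
r=onz(d,c([(157,490),(800,165)],235,195,4),.010); e=r[1]-r[0];print("rail+y foot",r,a(e[1],e[0]))
# -y rail inner top lip c3 (313,285)->(800,48)
r2=onz(d,c([(313,287),(800,48)],235,300,4),.023); e=r2[1]-r2[0];print("rail-y lip",r2,a(e[1],e[0]))
t0=onz(load("top0"),np.array([(712,78),(755,293)])/4+[110,220]-.4,.01); print("top rear mid",t0.mean(0))
```

```text
rear [[0.49918546 0.03797893 0.01      ]
 [0.61573953 0.06101406 0.01      ]] 0.11880853409003153
foot [[0.45489476 0.25958942 0.01      ]
 [0.56797341 0.28114921 0.01      ]] top [[0.45318241 0.26112135 0.075     ]
 [0.56998575 0.28466675 0.075     ]] 0.11915286285482413
yaw from top 1.769712237240118
yaw rear 1.7659165299570532
yaw foot 1.7591970159259567
yaw side 1.7680556538027052 0.22599308775517346
mid rear [0.55746249 0.0494965  0.01      ] mid top [0.51158408 0.27289405 0.075     ]
yaw mids 1.7733467772841336 0.22805985227647949
rail+y foot [[0.51668121 0.06669125 0.01      ]
 [0.48273267 0.24650745 0.01      ]] 1.757395750750399
rail-y lip [[0.58270071 0.08793423 0.023     ]
 [0.55496251 0.22571585 0.023     ]] 1.769460805414716
top rear mid [0.55894956 0.0480116  0.01      ]
```

Call:
move_arm(series="0 0 0 -0.1 0.09 0 1;0 0 0 -0.21 0.19 0 1;0 0 0 -0.32 0.28 0 1;0 0 0 -0.42 0.38 0 1;0 0 0 -0.53 0.47 0 1;0 0 0 -0.64 0.57 0 1;0 0 0 -0.74 0.66 0 1;0 0 0 -0.85 0.76 0 1")

```text
time: 4.2
tool_pos: [0.4697, 0.0484, 0.2532]
tcp_rot: [-2.537, -1.852, -0.0]
wrist_force: [-0.1, -0.5, 0.6]
width: 0.997
```

Call:
move_arm(series="0 0 0 -0.1 0.09 0 1;0 0 0 -0.21 0.19 0 1;0 0 0 -0.32 0.28 0 1;0 0 0 -0.42 0.38 0 1;0 0 0 -0.53 0.47 0 1;0 0 0 -0.64 0.57 0 1;0 0 0 -0.74 0.66 0 1;0 0 0 -0.85 0.76 0 1")

```text
time: 5.0
tool_pos: [0.5163, -0.0559, 0.2532]
tcp_rot: [-2.537, -1.852, 0.0]
wrist_force: [0.2, 0.2, 0.7]
width: 1.0
```

Call:
move_arm(series="0 0 0 -0.1 0.09 0 1;0 0 0 -0.21 0.19 0 1;0 0 0 -0.32 0.28 0 1;0 0 0 -0.42 0.38 0 1;0 0 0 -0.53 0.47 0 1;0 0 0 -0.64 0.57 0 1;0 0 0 -0.74 0.66 0 1;0 0 0 -0.85 0.76 0 1")

```text
time: 5.8
tool_pos: [0.5627, -0.16, 0.2532]
tcp_rot: [-2.537, -1.852, -0.0]
wrist_force: [0.8, -0.0, -0.3]
width: 1.001
```

Call:
move_arm(series="0 0 0 -0.1 0.09 0 1;0 0 0.004 -0.21 0.19 0.05 1;0 0 0.008 -0.32 0.28 0.1 1;0 0 0.012 -0.42 0.38 0.15 1;0 0 0.016 -0.53 0.47 0.2 1;0 0 0.02 -0.64 0.57 0.25 1;0 0 0.024 -0.74 0.66 0.3 1;0 0 0.028 -0.85 0.76 0.3 1")

```text
time: 6.6
tool_pos: [0.6086, -0.2638, 0.2219]
tcp_rot: [-2.59, -1.775, 0.002]
wrist_force: [-0.4, 0.0, -0.3]
width: 0.999
```

Run:
```python
from h import *
d=snapw("w2"); s=d["state"]; print(s["time"],s["tool_pos"],s["tcp_rot"],s["q"])
```

```text
6.6 [ 0.60863995 -0.26383273  0.22191709] [-2.58985168e+00 -1.77509003e+00  1.57436620e-03] [-4.46591398e-01  2.63406074e-01  1.66315527e+00  3.46461722e-05
  1.21709423e+00 -1.64832633e+00]
```

View pics/w2.png

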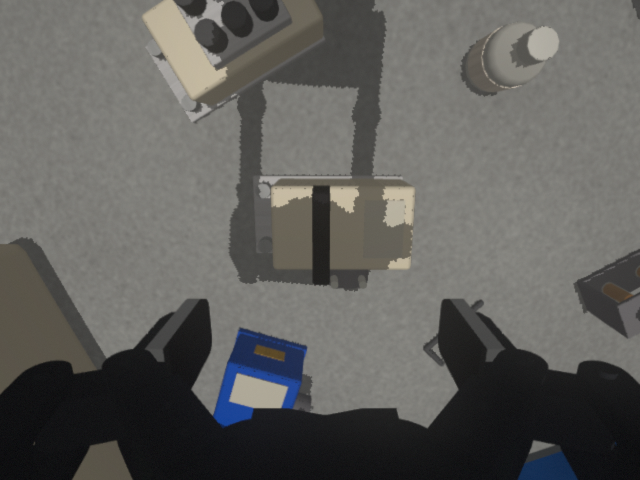

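The handle is upright in the picture at column ≈321, rows 185–284, centred between the jaws. Next I compute the exact offset.

Run:
```python
from h import *
d=load("w2"); g=d["pixels"].max(2)
m=(g<45).astype(np.uint8); m[:175]=0;m[292:]=0;m[:,:300]=0;m[:,345:]=0
n,l,st,ce=cv2.connectedComponentsWithStats(m); i=1+st[1:,4].argmax(); print(st[i],ce[i])
ys,xs=np.nonzero(l==i); r=cv2.minAreaRect(np.c_[xs,ys].astype(np.float32)); print(r)
x0,y0,w,h=st[i][:4]
top=[xs[ys<y0+12].mean(),y0-.5]; bot=[xs[ys>y0+h-12].mean(),y0+h-.5]
for z in (.091,): 
    P=onz(d,[top,bot],z);print(P,P.mean(0),np.linalg.norm(P[0]-P[1]))
e=P[0]-P[1]; yaw=np.arctan2(e[1],e[0])-np.pi/2; print("yaw",yaw)
T=R.from_rotvec(d["state"]["tcp_rot"]).as_matrix(); print("tool yaw",np.arctan2(T[1,0],T[0,0]))
print("shift tool", T.T@(np.r_[P.mean(0)[:2],.084]-d["state"]["tool_pos"]))
```

```text
[ 313  197   17   87 1328] [320.48042169 242.36069277]
((321.0, 240.0), (86.0, 16.0), 90.0)
[[ 0.58053014 -0.25629977  0.091     ]
 [ 0.63774134 -0.277912    0.091     ]] [ 0.60913574 -0.26710588  0.091     ] 0.06115725555681086
yaw 1.2096061261031443
tool yaw 1.2017226966728483
shift tool [-0.00290039  0.00192651  0.13791287]
```

Call:
move_arm(series="0 0 -0.004 -0.03 0 0.15 1;0 0 -0.004 -0.03 0 0.3 1;0 0 -0.004 -0.03 0 0.45 1;0 0 -0.004 -0.03 0 0.6 1;0 0 -0.004 -0.03 0 0.7 1;0 0 -0.004 -0.03 0 0.8 1;0 0 -0.004 -0.03 0 0.85 1;0 0 -0.004 -0.03 0 0.9 1", squeeze=70)

```text
time: 7.45
tool_pos: [0.6078, -0.2659, 0.133]
tcp_rot: [2.583, 1.788, 0.0]
wrist_force: [-0.5, -0.3, -0.6]
width: 0.998
```

Run:
```python
from h import *
d=snapw("w3"); s=d["state"]; print(s["time"],s["tool_pos"],s["tcp_rot"],s["wrist_force"])
```

```text
7.45 [ 0.60784187 -0.26590569  0.13300951] [2.58300011e+00 1.78779125e+00 1.43906698e-04] [-0.46912122 -0.29494334 -0.64038759]
```

View pics/w3.png

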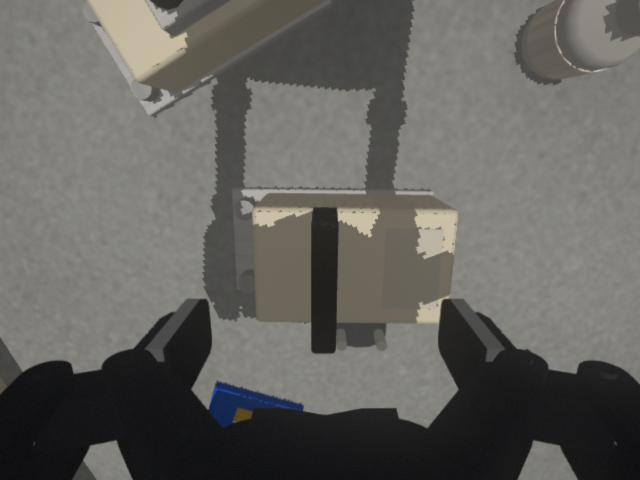

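The handle, at columns 312–337 and rows 208–352, lies midway between the jaws (210, 440). I'll descend and close.

Run:
```python
from h import *
d=load("w3")
P=onz(d,[(325,208),(324.5,352.5)],.091);T=R.from_rotvec(d["state"]["tcp_rot"]).as_matrix()
print(P.mean(0),np.linalg.norm(P[0]-P[1]),T.T@(P.mean(0)-d["state"]["tool_pos"]))
e=P[0]-P[1];print(np.arctan2(e[1],e[0])-np.pi/2)
```

```text
[ 0.6053485  -0.26484255  0.091     ] 0.07002934652758257 [ 0.00011941 -0.00271858  0.04200882]
1.20622886049357
```

Call:
move_arm(series="0 0 0 0 0 0.12 1;0 0 0 0 0 0.24 1;0 0 0 0 0 0.34 1;0 0 0 0 0 0.42 1;0 0 0 0 0 0.43 1;0 0 0 0 0 0.43 0.2;0 0 0 0 0 0.43 -0.5;0 0 0 0 0 0.43 -1", squeeze=70)

```text
time: 8.3
tool_pos: [0.6082, -0.2662, 0.091]
tcp_rot: [2.582, 1.787, 0.001]
wrist_force: [0.8, -0.5, -0.2]
width: 0.512
```

Call:
move_arm(series="0 0 0 0 0 0 -1;0 0 0 0 0 0 -1;0 0 0 0 0 0 -1;0 0 0 0 0 0 -1;0 0 0 0 0 0 -1;0 0 0 0 0 0 -1;0 0 0 0 0 -0.02 -1;0 0 0 0 0 -0.05 -1")

```text
time: 9.1
tool_pos: [0.6059, -0.2648, 0.0931]
tcp_rot: [-2.58, -1.785, 0.003]
wrist_force: [0.1, 0.8, -5.8]
width: 0.127
```

Call:
move_arm(series="0 0 0 0 0 -0.05 -1;0 0 0 0 0 -0.15 -1;0 0 0 0 0 -0.28 -1;0 0 0 0 0 -0.42 -1;0 0 0 0 0 -0.57 -1;0 0 0 0 0 -0.72 -1;0 0 0 0 0 -0.87 -1;0 0 0 0 0 -1 -1")

```text
time: 9.9
tool_pos: [0.608, -0.2661, 0.1974]
tcp_rot: [2.582, 1.787, 0.001]
wrist_force: [-0.5, -0.3, -6.5]
width: 0.126
```

Run:
```python
from h import *
from workcell import viewer
d=snapw("w4"); s=d["state"]; print(s["time"],s["tool_pos"],s["tcp_rot"],s["wrist_force"],s["torque"])
```

```text
9.9 [ 0.60802215 -0.26609866  0.19737744] [2.58227608e+00 1.78693422e+00 1.19650877e-03] [-0.47899389 -0.25211516 -6.5191682 ] [-0.05665959  0.01397662  0.04058442]
```

View pics/w4.png

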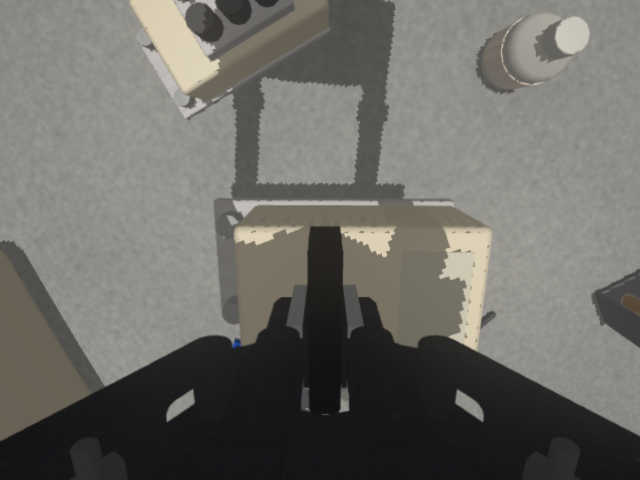

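Run:
```python
from h import *
d=load("w4"); crop(d,200,190,510,350,2.5,"c5")
T=R.from_rotvec(d["state"]["tcp_rot"]).as_matrix();p=d["state"]["tool_pos"]
f=lambda uv,z:((onz(d,uv,z)-p)@T).round(4)
print("body edge",f([(236,227),(491,230)],p[2]-.031)); print("handle end",f([(325,226)],p[2])); print("base +y edge",f([(234,200),(454,202)],p[2]-.083))
```

```text
body edge [[-0.0358 -0.0321  0.031 ]
 [ 0.0682 -0.0307  0.0309]]
handle end [[ 0.0002 -0.0398 -0.0001]]
base +y edge [[-0.0483 -0.0345  0.083 ]
 [ 0.0696 -0.0333  0.0829]]
```

View pics/c5.png

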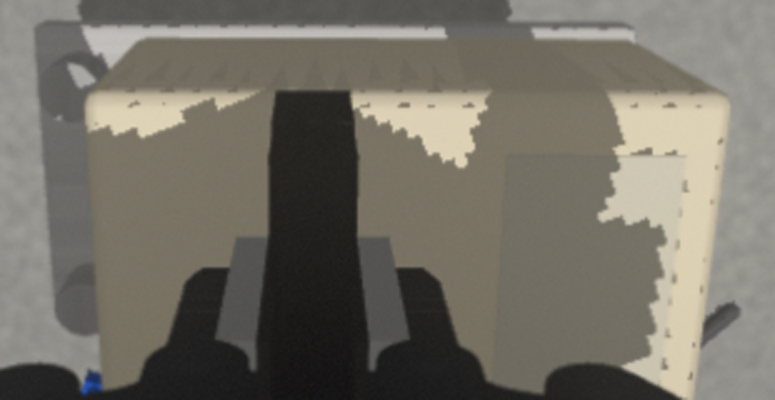

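Call:
move_arm(series="0 0 0 0.06 -0.04 -0.05 -1;0 0 0 0.18 -0.1 -0.1 -1;0 0 0 0.31 -0.18 -0.15 -1;0 0 0 0.44 -0.26 -0.2 -1;0 0 0 0.57 -0.34 -0.2 -1;0 0 0 0.7 -0.42 -0.2 -1;0 0 0 0.83 -0.49 -0.2 -1;0 0 0 0.94 -0.56 -0.2 -1")

```text
time: 10.75
tool_pos: [0.588, -0.1566, 0.215]
tcp_rot: [-2.582, -1.788, 0.0]
wrist_force: [0.3, -0.1, -5.3]
width: 0.125
```

Call:
move_arm(series="0 0 0 0.12 -0.07 0 -1;0 0 0 0.24 -0.14 0 -1;0 0 0 0.35 -0.21 0 -1;0 0 0 0.47 -0.28 0 -1;0 0 0 0.59 -0.35 0 -1;0 0 0 0.7 -0.42 0 -1;0 0 0 0.82 -0.49 0 -1;0 0 0 0.94 -0.56 0 -1")

```text
time: 11.55
tool_pos: [0.5689, -0.0494, 0.2153]
tcp_rot: [2.583, 1.788, 0.0]
wrist_force: [-0.4, -0.2, -6.1]
width: 0.123
```

Call:
move_arm(series="0 0 0 0.12 -0.07 0 -1;0 0 -0.02 0.24 -0.14 0 -1;0 0 -0.05 0.35 -0.21 0 -1;0 0 -0.09 0.47 -0.28 0 -1;0 0 -0.13 0.59 -0.35 0 -1;0 0 -0.18 0.7 -0.42 0 -1;0 0 -0.23 0.82 -0.49 0 -1;0 0 -0.268 0.92 -0.55 0 -1")

```text
time: 12.35
tool_pos: [0.5498, 0.0563, 0.2153]
tcp_rot: [-1.98, -2.439, -0.0]
wrist_force: [0.3, -0.2, -6.2]
width: 0.125
```

Call:
move_arm(series="0 0 0 0.13 0.01 0.05 -1;0 0 0 0.27 0.02 0.1 -1;0 0 0 0.41 0.03 0.16 -1;0 0 0 0.55 0.04 0.22 -1;0 0 0 0.69 0.04 0.28 -1;0 0 0 0.82 0.05 0.34 -1;0 0 0 0.93 0.05 0.38 -1;0 0 0 1 0.05 0.4 -1")

```text
time: 13.15
tool_pos: [0.5344, 0.155, 0.1745]
tcp_rot: [-1.986, -2.433, 0.001]
wrist_force: [1.2, -0.7, -5.2]
width: 0.124
```

Run:
```python
from h import *
from workcell import viewer,bot
d=snapw("w5"); s=d["state"]; print(s["time"],s["tool_pos"],s["tcp_rot"],s["wrist_force"],s["torque"],s["q"])
for n in("top","scene"):
    t=viewer.read_camera(n);pickle.dump(t,open(f"pics/{n}5.pkl","wb"))
    crop(t,*((150,210,310,330) if n=="top" else (290,80,450,230)),4,n+"5c")
```

```text
13.15 [0.53436984 0.15504394 0.17450897] [-1.98571819e+00 -2.43349160e+00  1.30340239e-03] [ 1.23211383 -0.66353006 -5.23357753] [-0.11435877 -0.01492151 -0.07295349] [ 2.37572176e-01  1.04949296e-01  1.94200890e+00  9.84894422e-05
  1.09574249e+00 -1.53522861e+00]
```

View pics/w5.png

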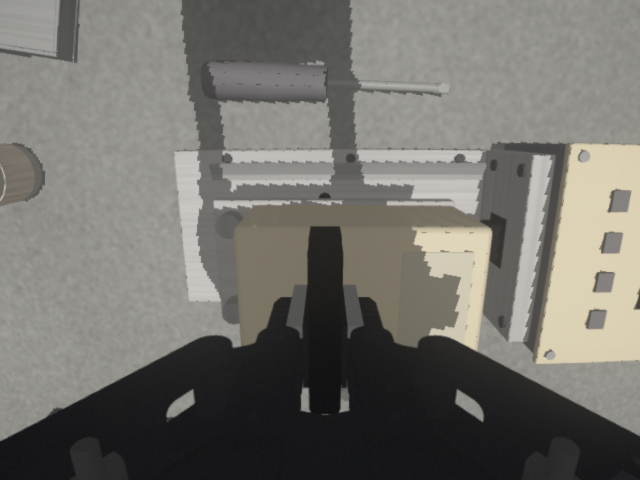

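View pics/scene5c.png

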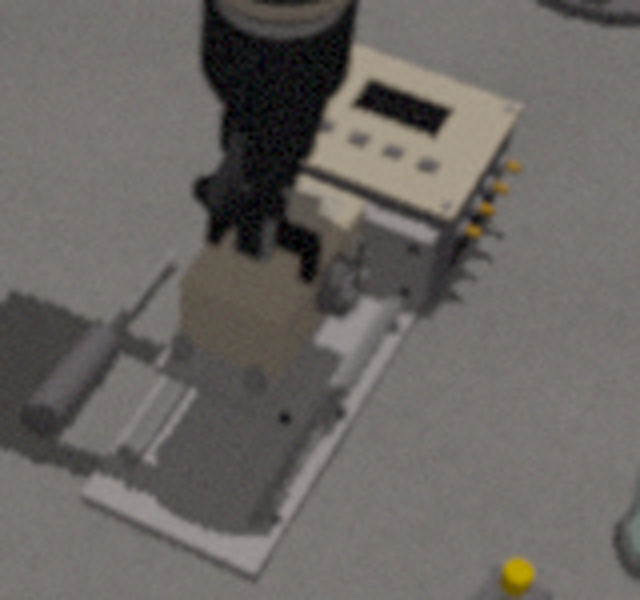

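View pics/top5c.png

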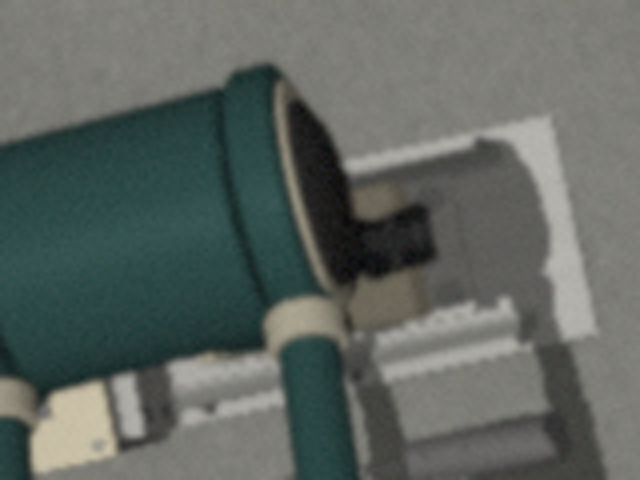

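Run:
```python
from h import *
d=load("w5"); crop(d,165,140,365,240,4,"c6a"); crop(d,345,140,545,240,4,"c6b")
```

```text
(no output)
```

View pics/c6a.png

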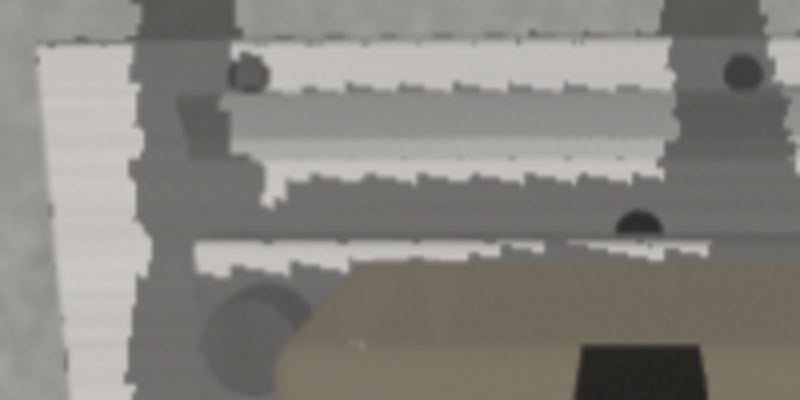

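View pics/c6b.png

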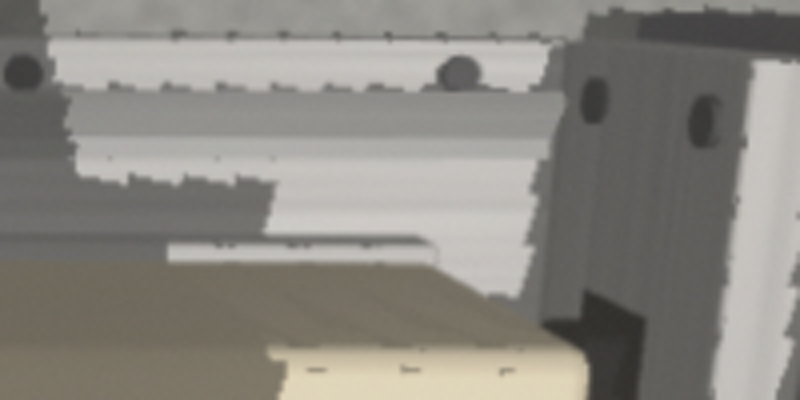

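Run:
```python
from h import *
d=load("w5")
T=R.from_rotvec(d["state"]["tcp_rot"]).as_matrix();p=d["state"]["tool_pos"]
f=lambda uv,z:((onz(d,uv,z)-p)@T).round(4)
c=lambda l,x: np.array(l)/4+[x,140]-.375
print("rail foot",f(np.r_[c([(190,158)],165),c([(540,158)],345)],.010))
print("base edge",f(np.r_[c([(197,240)],165),c([(435,240)],345)],p[2]-.0825))
print("bed edge",f(np.r_[c([(38,42)],165),c([(560,40)],345)],.010))
print("stop foot",f(c([(545,158),(520,300)],345),.010), "front body top",f(c([(588,352)],345),p[2]-.031))
u=np.array([-.196,.981]); q=p[:2]-[.512,.274]
print("bay frame TCP", q@u, q@[-u[1],u[0]], "yaw",np.arctan2(T[1,0],T[0,0]))
```

```text
rail foot [[-0.0824 -0.0363  0.1645]
 [ 0.1161 -0.0362  0.1646]]
base edge [[-0.0584 -0.0346  0.0825]
 [ 0.0697 -0.0344  0.0825]]
bed edge [[-0.1089 -0.0577  0.1646]
 [ 0.1178 -0.0577  0.1646]]
stop foot [[ 0.1171 -0.0362  0.1646]
 [ 0.115  -0.0093  0.1645]] front body top [[ 0.0691 -0.0314  0.031 ]]
bay frame TCP -0.12108038602740823 0.0013705762099384088 yaw 1.7727556669169642
```

Call:
move_arm(series="0 0 0 0 0.018 0.08 -1;0 0 0 0 0.018 0.18 -1;0 0 0 0 0.018 0.29 -1;0 0 0 0 0.018 0.4 -1;0 0 0 0 0.018 0.5 -1;0 0 0 0 0.018 0.56 -1;0 0 0 0 0.018 0.59 -1;0 0 0 0 0.018 0.59 -1")

```text
time: 14.1
tool_pos: [0.5364, 0.1542, 0.1157]
tcp_rot: [-1.987, -2.433, 0.001]
wrist_force: [0.3, -0.3, -5.5]
width: 0.124
```

Run:
```python
from h import *
d=snapw("w6"); s=d["state"]; print(s["time"],s["tool_pos"],s["tcp_rot"],s["wrist_force"],s["torque"])
crop(d,165,140,365,240,4,"c7a"); crop(d,345,140,545,240,4,"c7b")
```

```text
14.1 [0.53644222 0.15424625 0.11569507] [-1.98669839e+00 -2.43290205e+00  1.18194371e-03] [ 0.29846174 -0.25974226 -5.51903505] [-0.05342764  0.01341361  0.01483546]
```

View pics/c7a.png

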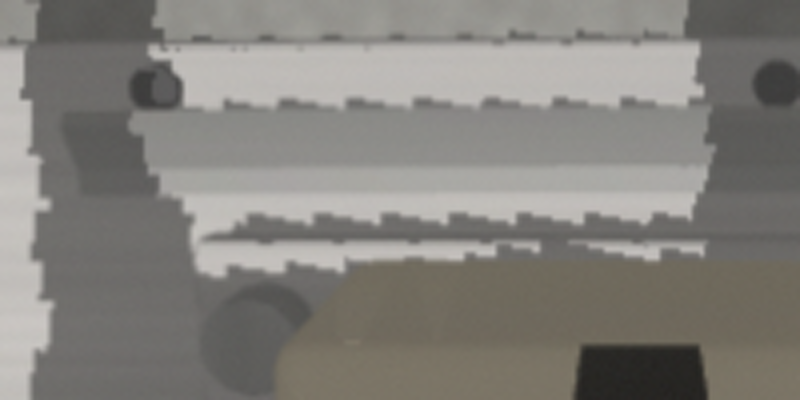

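View pics/c7b.png

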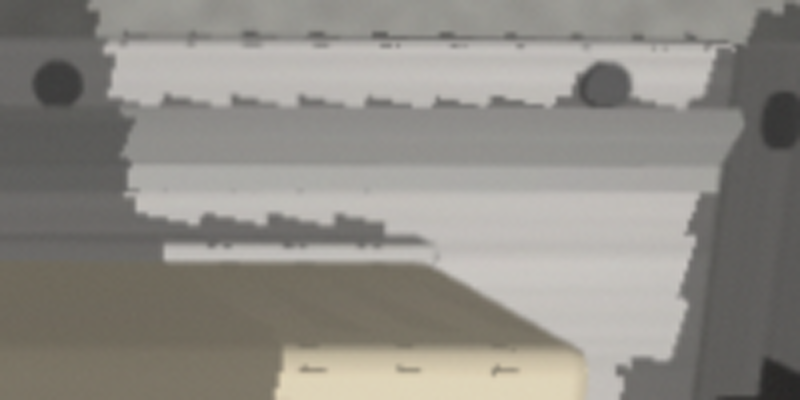

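Run:
```python
from h import *
d=load("w6")
T=R.from_rotvec(d["state"]["tcp_rot"]).as_matrix();p=d["state"]["tool_pos"]
f=lambda uv,z:((onz(d,uv,z)-p)@T).round(4)
c=lambda l,x: np.array(l)/4+[x,140]-.375
print("rail foot",f(np.r_[c([(190,191)],165),c([(700,191)],345)],.010))
print("base edge",f(np.r_[c([(197,240)],165),c([(435,240)],345)],p[2]-.0825))
print("bed edge",f(np.r_[c([(38,42)],165),c([(730,40)],345)],.010))
print("stop foot",f(c([(718,191),(693,360)],345),.010))
```

```text
rail foot [[-0.0656 -0.038   0.1057]
 [ 0.1172 -0.0381  0.1057]]
base edge [[-0.0584 -0.0346  0.0825]
 [ 0.0697 -0.0344  0.0825]]
bed edge [[-0.0863 -0.0598  0.1058]
 [ 0.119  -0.0602  0.1057]]
stop foot [[ 0.12   -0.0381  0.1057]
 [ 0.1194 -0.0121  0.1057]]
```

Call:
move_arm(series="0 0 0 0 0.004 0.03 -1;0 0 0 0 0.004 0.06 -1;0 0 0 0 0.004 0.09 -1;0 0 0 0 0.004 0.11 -1;0 0 0 0 0.004 0.13 -1;0 0 0 0 0.004 0.14 -1;0 0 0 0 0.004 0.145 -1;0 0 0 0 0.004 0.145 -1")

```text
time: 14.95
tool_pos: [0.5371, 0.1544, 0.1017]
tcp_rot: [-1.987, -2.433, 0.0]
wrist_force: [-0.2, -0.2, -5.9]
width: 0.125
```

Call:
move_arm(series="0 0 0 0 0 0.002 -1;0 0 0 0 0 0.004 -1;0 0 0 0 0 0.006 -1;0 0 0 0 0 0.008 -1;0 0 0 0 0 0.01 -1;0 0 0 0 0 0.012 -1;0 0 0 0 0 0.012 -1;0 0 0 0 0 0.012 -1")

```text
time: 15.75
tool_pos: [0.5372, 0.1542, 0.1009]
tcp_rot: [1.987, 2.433, -0.0]
wrist_force: [-0.4, -1.9, -0.8]
width: 0.125
```

Call:
move_arm(series="0 0 0 0.04 0 0 -1;0 0 0 0.09 0 0 -1;0 0 0 0.14 0 0 -1;0 0 0 0.19 0 0 -1;0 0 0 0.24 0 0 -1;0 0 0 0.28 0 0 -1;0 0 0 0.31 0 0 -1;0 0 0 0.33 0 0 -1")

```text
time: 16.55
tool_pos: [0.5308, 0.187, 0.1009]
tcp_rot: [1.986, 2.433, 0.0]
wrist_force: [1.1, -3.9, -0.1]
width: 0.119
```

Run:
```python
from h import *
d=snapw("w7"); s=d["state"]; print(s["time"],s["tool_pos"],s["tcp_rot"],s["wrist_force"],s["torque"])
```

```text
16.55 [0.53077425 0.18696282 0.10090091] [1.98620154e+00 2.43323894e+00 4.85307057e-04] [ 1.13790959 -3.92167797 -0.13276646] [-0.56155355 -0.09392353  0.08025646]
```

View pics/w7.png

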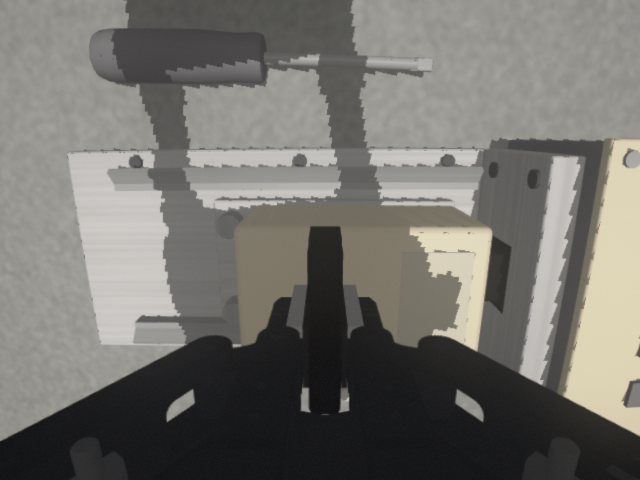

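Call:
move_arm(series="0 0 0 0.01 0 0 -1;0 0 0 0.02 0 0 -1;0 0 0 0.03 0 0 -1;0 0 0 0.04 0 0 -1;0 0 0 0.05 0 0 -1;0 0 0 0.06 0 0 -1;0 0 0 0.07 0 0 -1;0 0 0 0.08 0 0 -1")

```text
time: 17.4
tool_pos: [0.5294, 0.1939, 0.101]
tcp_rot: [1.985, 2.433, -0.001]
wrist_force: [2.1, -8.5, 4.3]
width: 0.124
```

```bash
cat > f.py <<'E'
from h import *
from workcell import bot
s=bot.read_state();T=R.from_rotvec(s["tcp_rot"]).as_matrix()
print(s["time"],s["tool_pos"].round(5),"yaw",np.arctan2(T[1,0],T[0,0]).round(4),"F tool",(T.T@s["wrist_force"]).round(2),"M tool",(T.T@s["torque"]).round(3),"s",round(float(s["tool_pos"][:2]@[-.196,.981]),5))
E
python3 f.py
```

```text
17.4 [0.5294  0.19389 0.10098] yaw 1.7726 F tool [-8.77  0.38 -4.28] M tool [ 0.036 -1.47   0.016] s 0.08645
```

Call:
move_arm(series="0 0 0 0.01 0 -0.003 -1;0 0 0 0.02 0 -0.003 -1;0 0 0 0.03 0 -0.003 -1;0 0 0 0.035 0 -0.003 -1;0 0 0 0.04 0 -0.003 -1;0 0 0 0.045 0 -0.003 -1;0 0 0 0.05 0 -0.003 -1;0 0 0 0.05 0 -0.003 -1")

```text
time: 18.2
tool_pos: [0.5285, 0.1984, 0.1011]
tcp_rot: [1.985, 2.432, -0.001]
wrist_force: [2.5, -8.4, 2.0]
width: 0.127
```

```bash
python3 f.py
```

```text
18.2 [0.52847 0.19842 0.10114] yaw 1.7725 F tool [-8.71  0.78 -2.  ] M tool [-0.085 -1.396 -0.034] s 0.09107
```

Call:
move_arm(series="0 0 0 0.005 0 0 -1;0 0 0 0.01 0 0 -1;0 0 0 0.015 0 0 -1;0 0 0 0.02 0 0 -1;0 0 0 0.025 0 0 -1;0 0 0 0.025 0 0 -1;0 0 0 0.025 0 0 -1;0 0 0 0.025 0 0 -1")

```text
time: 19.0
tool_pos: [0.528, 0.2007, 0.1012]
tcp_rot: [1.985, 2.432, -0.001]
wrist_force: [1.6, -8.1, 2.6]
width: 0.122
```

```bash
python3 f.py; python3 -c "
from h import *
d=snapw('w8');crop(d,400,130,560,330,3,'c8')"
```

```text
19.0 [0.52799 0.20073 0.10115] yaw 1.7725 F tool [-8.28 -0.04 -2.61] M tool [-0.053 -1.504 -0.029] s 0.09344
```

View pics/c8.png

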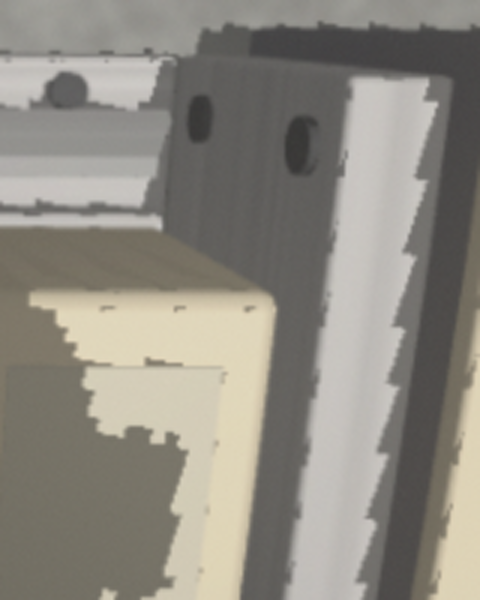

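Call:
move_arm(series="0 0 0 0.004 0 0 -1;0 0 0 0.008 0 0 -1;0 0 0 0.012 0 0 -1;0 0 0 0.016 0 0 -1;0 0 0 0.02 0 0 -1;0 0 0 0.02 0 0 -1;0 0 0 0.02 0 0 -1;0 0 0 0.02 0 0 -1")

```text
time: 19.85
tool_pos: [0.5276, 0.2026, 0.1012]
tcp_rot: [1.985, 2.432, -0.002]
wrist_force: [1.6, -9.1, 3.4]
width: 0.124
```

```bash
python3 f.py
```

```text
19.85 [0.52761 0.20262 0.10118] yaw 1.7726 F tool [-9.21 -0.25 -3.35] M tool [-0.083 -1.546 -0.015] s 0.09535
```

Call:
move_arm(series="0 0 0 0.004 0 0 -1;0 0 0 0.008 0 0 -1;0 0 0 0.012 0 0 -1;0 0 0 0.015 0 0 -1;0 0 0 0.015 0 0 -1;0 0 0 0.015 0 0 -1;0 0 0 0.015 0 0 -1;0 0 0 0.015 0 0 -1")

```text
time: 20.65
tool_pos: [0.5275, 0.2036, 0.1012]
tcp_rot: [1.984, 2.432, -0.002]
wrist_force: [3.1, -11.2, 2.5]
width: 0.126
```

```bash
python3 f.py
```

```text
20.65 [0.52749 0.2036  0.10124] yaw 1.7728 F tool [-11.56   0.76  -2.47] M tool [-0.036 -1.842 -0.078] s 0.09634
```

Call:
move_arm(series="0 0 0 0.003 0 0 -1;0 0 0 0.006 0 0 -1;0 0 0 0.008 0 0 -1;0 0 0 0.008 0 0 -1;0 0 0 0.008 0 0 -1;0 0 0 0.008 0 0 -1;0 0 0 0.008 0 0 -1;0 0 0 0.008 0 0 -1")

```text
time: 21.45
tool_pos: [0.5276, 0.2037, 0.1013]
tcp_rot: [1.983, 2.431, -0.003]
wrist_force: [3.1, -12.8, 3.7]
width: 0.122
```

```bash
python3 f.py; python3 -c "
from h import *
d=snapw('w9');crop(d,400,130,560,330,3,'c9')"; python3 f.py
```

```text
21.45 [0.52758 0.20374 0.1013 ] yaw 1.7732 F tool [-13.14   0.5   -3.64] M tool [-0.085 -2.203 -0.085] s 0.09647
21.5 [0.52757 0.20374 0.10129] yaw 1.7732 F tool [-13.1    0.44  -3.54] M tool [-0.066 -2.239 -0.065] s 0.09646
```

View pics/c9.png

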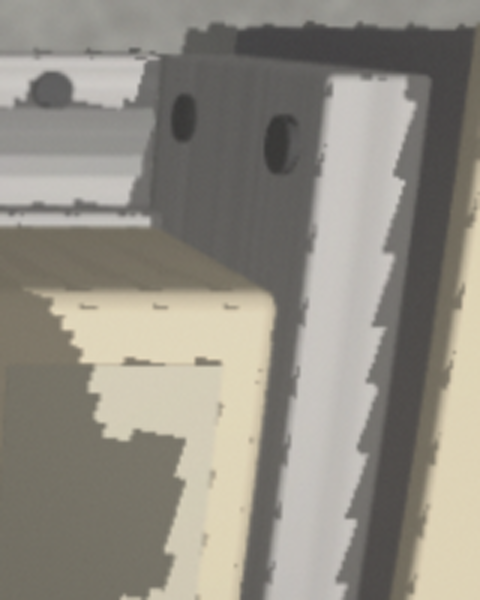

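Run:
```python
from h import *
d=load("w9")
T=R.from_rotvec(d["state"]["tcp_rot"]).as_matrix();p=d["state"]["tool_pos"]
f=lambda uv,z:((onz(d,uv,z)-p)@T).round(4)
c=lambda l: np.array(l)/3+[400,130]-.33
print("plate top edge",f(c([(325,90),(297,350),(270,590)]),.075))
print("plate foot",f(c([(157,90),(151,205)]),.010))
print("body front top",f(c([(276,310),(258,450),(241,590)]),.070))
print("base front corner top",f(c([(154,213),(154,226)]),.018))
crop(d,420,180,500,240,10,"c9b")
```

```text
plate top edge [[ 0.0703 -0.0591  0.026 ]
 [ 0.0706 -0.0249  0.026 ]
 [ 0.0712  0.0107  0.026 ]]
plate foot [[ 0.07   -0.0549  0.091 ]
 [ 0.0706 -0.0339  0.091 ]]
body front top [[ 0.0693 -0.0292  0.031 ]
 [ 0.0691 -0.0087  0.031 ]
 [ 0.0692  0.0133  0.031 ]]
base front corner top [[ 0.0686 -0.0337  0.083 ]
 [ 0.0688 -0.0314  0.083 ]]
```

View pics/c9b.png

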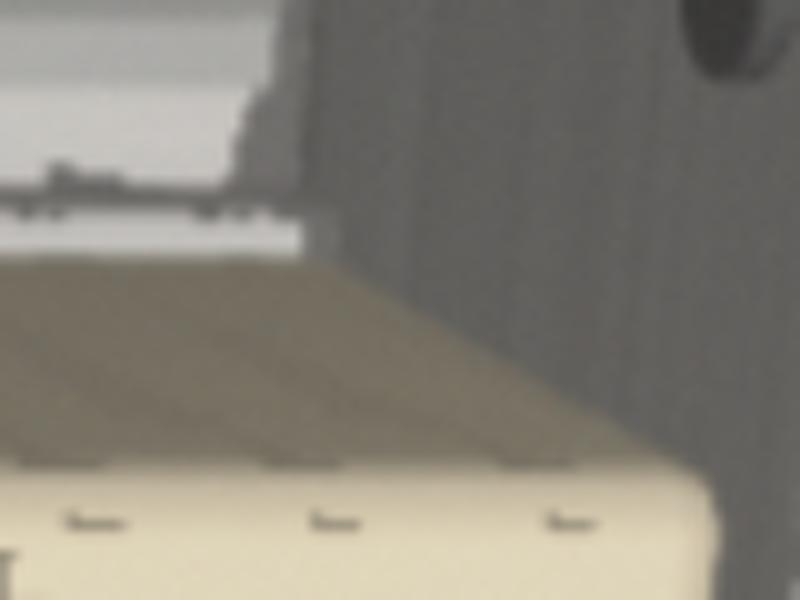

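Call:
move_arm(series="0 0 0 0.003 0 -0.002 -1;0 0 0 0.006 0 -0.004 -1;0 0 0 0.01 0 -0.004 -1;0 0 0 0.012 0 -0.004 -1;0 0 0 0.012 0 -0.004 -1;0 0 0 0.012 0 -0.004 -1;0 0 0 0.012 0 -0.004 -1;0 0 0 0.012 0 -0.004 -1")

```text
time: 22.3
tool_pos: [0.5276, 0.2039, 0.1014]
tcp_rot: [1.982, 2.431, -0.005]
wrist_force: [5.1, -16.4, 2.6]
width: 0.128
```

```bash
python3 f.py
```

```text
22.3 [0.52763 0.20388 0.10138] yaw 1.7736 F tool [-17.05   1.67  -2.49] M tool [-0.217 -2.774 -0.076] s 0.09659
```

```bash
python3 f.py
python3 - <<'E'
from h import *
from workcell import viewer
d=snapw("w10"); s=d["state"]; T=R.from_rotvec(s["tcp_rot"]).as_matrix(); print("tool z",T[:,2],"tool x elev",T[2,0],"tool y elev",T[2,1])
for n in ("w6","w7","w4"):
    q=R.from_rotvec(load(n)["state"]["tcp_rot"]).as_matrix(); print(n,q[2,0],q[2,1])
crop(d,190,140,540,340,2.2,"c10")
t=viewer.read_camera("scene");pickle.dump(t,open("pics/scene10.pkl","wb"));crop(t,310,80,440,180,6,"s10")
E
```

```text
22.3 [0.52763 0.20388 0.10138] yaw 1.7736 F tool [-17.05   1.67  -2.49] M tool [-0.217 -2.774 -0.076] s 0.09659
tool z [ 0.00211107 -0.00578263 -0.99998105] tool x elev -0.006089338079201907 tool y elev 0.000903024046659655
w6 -2.970072662303807e-05 -0.0009473790798280638
w7 -0.00029237661499948364 0.0006375587902569982
w4 -0.0001269638550598914 0.0015226480249371612
```

View pics/c10.png

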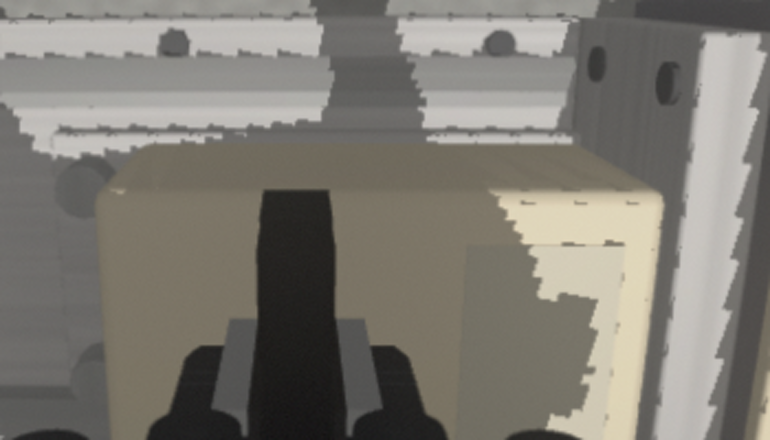

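View pics/s10.png

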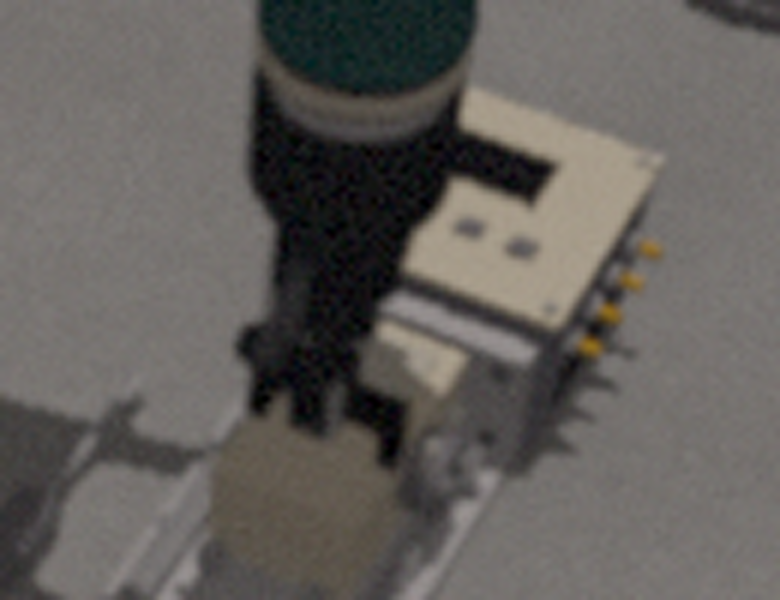

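Call:
move_arm(series="0 0.001 0 0 0 0.001 -1;0 0.002 0 0 0 0.002 -1;0 0.003 0 0 0 0.003 -1;0 0.003 0 0 0 0.003 -1;0 0.003 0 0 0 0.003 -1;0 0.003 0 0 0 0.003 -1;0 0.003 0 0 0 0.003 -1;0 0.003 0 0 0 0.003 -1")

```text
time: 23.2
tool_pos: [0.5277, 0.2038, 0.1013]
tcp_rot: [1.985, 2.435, 0.001]
wrist_force: [4.8, -17.3, 3.6]
width: 0.128
```

```bash
cat >> f.py <<'E'
print("elev x",T[2,0].round(5),"y",T[2,1].round(5))
E
python3 f.py
```

```text
23.2 [0.52767 0.20382 0.10132] yaw 1.7738 F tool [-17.92   1.21  -3.61] M tool [-0.117 -2.991 -0.124] s 0.09653
elev x 0.0 y 0.00095
```

Call:
move_arm(series="0 0 0 0 0 0.002 -1;0 0 0 0 0 0.004 -1;0 0 0 0 0 0.004 -1;0 0 0 0 0 0.004 -1;0 0 0 0 0 0.004 -1;0 0 0 0 0 0.004 -1;0 0 0 0 0 0.004 -1;0 0 0 0 0 0.004 -1")

```text
time: 24.0
tool_pos: [0.5277, 0.2038, 0.1012]
tcp_rot: [1.984, 2.435, 0.001]
wrist_force: [4.5, -16.7, 5.3]
width: 0.122
```

```bash
python3 f.py
```

```text
24.0 [0.52772 0.20382 0.10124] yaw 1.7739 F tool [-17.27   1.03  -5.34] M tool [-0.077 -2.957 -0.149] s 0.09651
elev x -7e-05 y 0.00102
```

Run:
```python
from h import *
d=snapw("w11")
def gray(n): return cv2.GaussianBlur(load(n)["pixels"],(0,0),.7).astype(float).sum(2)/3
def edge(g,r0,r1,c0,c1,ax):
    p=g[r0:r1,c0:c1].mean(0 if ax=='x' else 1); q=np.abs(np.diff(p)); i=q.argmax(); 
    w=q[max(0,i-2):i+3]; return (c0 if ax=='x' else r0)+.5+(np.arange(max(0,i-2),max(0,i-2)+len(w))*w).sum()/w.sum(), q.max()
for n in("w4","w5","w6","w7","w8","w9","w10","w11"):
    g=gray(n); print(n,[tuple(np.round(edge(g,*a),2)) for a in [(255,290,228,246,'x'),(240,250,480,496,'x'),(195,206,430,440,'y'),(195,206,245,255,'y'),(218,240,300,300+0,'y')][:4]])
for n in("w6","w11"): crop(load(n),200,190,280,250,10,n+"r"); crop(load(n),430,190,510,250,10,n+"f")
a=np.hstack([cv2.imread("pics/w6r.png"),cv2.imread("pics/w11r.png")]);b=np.hstack([cv2.imread("pics/w6f.png"),cv2.imread("pics/w11f.png")])
cv2.imwrite("pics/cmp.png",cv2.resize(np.vstack([a,b]),(800,600)))
```

```text
w4 [(np.float64(236.81), np.float64(1.99)), (np.float64(490.27), np.float64(10.57)), (np.float64(200.63), np.float64(28.33)), (np.float64(199.75), np.float64(31.43))]
w5 [(np.float64(236.83), np.float64(2.07)), (np.float64(490.41), np.float64(47.6)), (np.float64(198.59), np.float64(32.13)), (np.float64(200.27), np.float64(29.43))]
w6 [(np.float64(236.82), np.float64(2.28)), (np.float64(487.77), np.float64(6.33)), (np.float64(203.81), np.float64(28.13)), (np.float64(200.27), np.float64(28.97))]
w7 [(np.float64(236.86), np.float64(2.29)), (np.float64(490.57), np.float64(51.47)), (np.float64(201.34), np.float64(30.43)), (np.float64(197.86), np.float64(32.67))]
w8 [(np.float64(236.69), np.float64(2.31)), (np.float64(490.16), np.float64(32.33)), (np.float64(197.44), np.float64(31.7)), (np.float64(200.35), np.float64(26.9))]
w9 [(np.float64(236.65), np.float64(2.17)), (np.float64(489.64), np.float64(35.13)), (np.float64(197.64), np.float64(31.5)), (np.float64(200.47), np.float64(27.57))]
w10 [(np.float64(236.62), np.float64(2.2)), (np.float64(489.53), np.float64(35.13)), (np.float64(204.0), np.float64(32.2)), (np.float64(200.49), np.float64(28.5))]
w11 [(np.float64(235.99), np.float64(2.17)), (np.float64(489.12), np.float64(32.03)), (np.float64(197.8), np.float64(32.5)), (np.float64(200.37), np.float64(29.3))]
```

View pics/cmp.png

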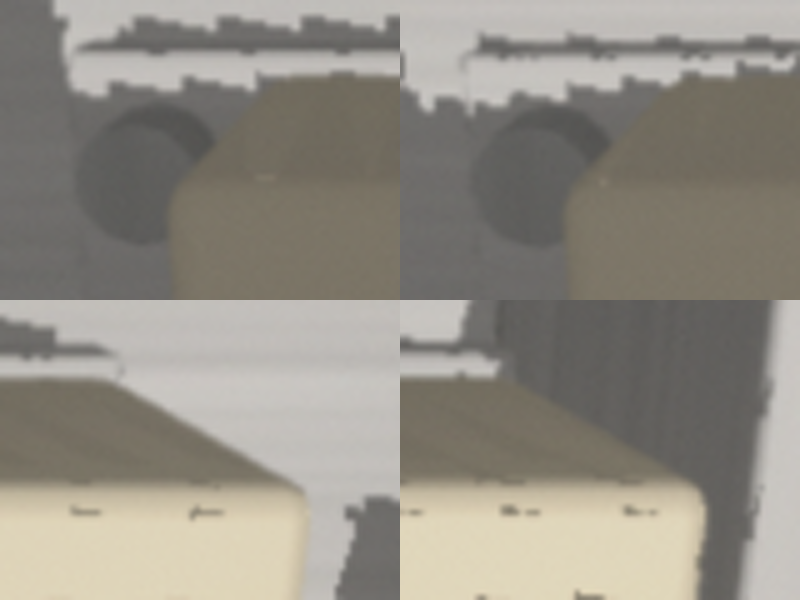

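Call:
move_arm(series="0 0 0 0 0 0 -1;0 0.001 0 0 0 0 -1;0 0.002 0 0 0 0 -1;0 0.003 0 0 0 0.001 -1;0 0.004 0 0 0 0.002 -1;0 0.004 0 0 0 0.002 -1;0 0.004 0 0 0 0.002 -1;0 0.004 0 0 0 0.002 -1", squeeze=120)

```text
time: 24.85
tool_pos: [0.5278, 0.2037, 0.1011]
tcp_rot: [-1.981, -2.431, -0.009]
wrist_force: [4.2, -18.0, 6.0]
width: 0.111
```

```bash
cat > e.py <<'E'
from h import *
import sys
d=snapw(sys.argv[1])
def edge(g,r0,r1,c0,c1):
    p=g[r0:r1,c0:c1].mean(0); q=np.abs(np.diff(p)); i=q.argmax(); w=q[max(0,i-2):i+3]
    return round(c0+.5+(np.arange(max(0,i-2),max(0,i-2)+len(w))*w).sum()/w.sum(),2)
for n in ("w6","w7","w11",sys.argv[1]):
    g=cv2.GaussianBlur(load(n)["pixels"],(0,0),.7).astype(float).sum(2)/3
    print(n,"rear top",edge(g,255,290,228,246),"front top",edge(g,240,250,484,496),"screw L",edge(g,220,232,208,224),"rear base",edge(g,203,207,208,222))
E
python3 f.py; python3 e.py w12
```

```text
24.85 [0.52778 0.20365 0.10115] yaw 1.774 F tool [-18.41   0.49  -6.19] M tool [ 0.047 -3.08  -0.15 ] s 0.09634
elev x 0.00797 y 0.00109
w6 rear top 236.82 front top 487.77 screw L 214.73 rear base 213.24
w7 rear top 236.86 front top 490.57 screw L 215.4 rear base 214.2
w11 rear top 235.99 front top 489.12 screw L 213.88 rear base 213.06
w12 rear top 235.83 front top 488.37 screw L 213.36 rear base 212.3
```

Call:
move_arm(series="0 0.001 0 0 0 0.001 -1;0 0.002 0 0 0 0.002 -1;0 0.003 0 0 0 0.003 -1;0 0.003 0 0 0 0.003 -1;0 0.003 0 0 0 0.003 -1;0 0.003 0 0 0 0.003 -1;0 0.003 0 0 0 0.003 -1;0 0.003 0 0 0 0.003 -1")

```text
time: 25.7
tool_pos: [0.5278, 0.2036, 0.101]
tcp_rot: [-1.978, -2.428, -0.015]
wrist_force: [2.4, -18.6, 7.5]
width: 0.111
```

```bash
python3 f.py; python3 e.py w13
```

```text
25.7 [0.52782 0.2036  0.10104] yaw 1.7742 F tool [-18.57  -1.44  -7.79] M tool [ 0.164 -3.201 -0.188] s 0.09628
elev x 0.01407 y 0.00119
w6 rear top 236.82 front top 487.77 screw L 214.73 rear base 213.24
w7 rear top 236.86 front top 490.57 screw L 215.4 rear base 214.2
w11 rear top 235.99 front top 489.12 screw L 213.88 rear base 213.06
w13 rear top 235.61 front top 487.7 screw L 212.53 rear base 211.42
```

Call:
move_arm(series="0 0.001 0 0 0 0 -1;0 0.002 0 0 0 0 -1;0 0.003 0 0 0 0 -1;0 0.003 0 0 0 0 -1;0 0.003 0 0 0 0 -1;0 0.003 0 0 0 0 -1;0 0.003 0 0 0 0 -1;0 0.003 0 0 0 0 -1")

```text
time: 26.55
tool_pos: [0.5278, 0.2035, 0.101]
tcp_rot: [-1.975, -2.424, -0.021]
wrist_force: [4.4, -19.0, 7.1]
width: 0.107
```

```bash
python3 f.py; python3 e.py w14
python3 - <<'E'
from h import *
from workcell import viewer
t=viewer.read_camera("scene");pickle.dump(t,open("pics/scene14.pkl","wb"));cv2.imwrite("pics/scene14.png",t["pixels"][:,:,::-1])
d=load("w14"); crop(d,190,140,540,340,2.2,"c14")
E
python3 f.py
```

```text
26.55 [0.52784 0.20349 0.10099] yaw 1.7743 F tool [-19.31   0.47  -7.53] M tool [ 0.067 -3.426 -0.166] s 0.09617
elev x 0.02015 y 0.00119
w6 rear top 236.82 front top 487.77 screw L 214.73 rear base 213.24
w7 rear top 236.86 front top 490.57 screw L 215.4 rear base 214.2
w11 rear top 235.99 front top 489.12 screw L 213.88 rear base 213.06
w14 rear top 234.94 front top 487.16 screw L 211.74 rear base 211.14
26.65 [0.52785 0.20349 0.10102] yaw 1.7743 F tool [-18.79  -0.73  -8.21] M tool [ 0.077 -3.432 -0.156] s 0.09617
elev x 0.02017 y 0.0012
```

View pics/c14.png

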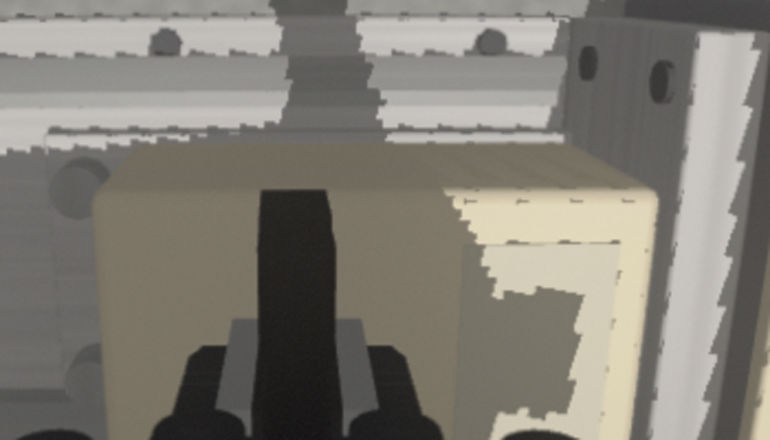

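View pics/scene14.png

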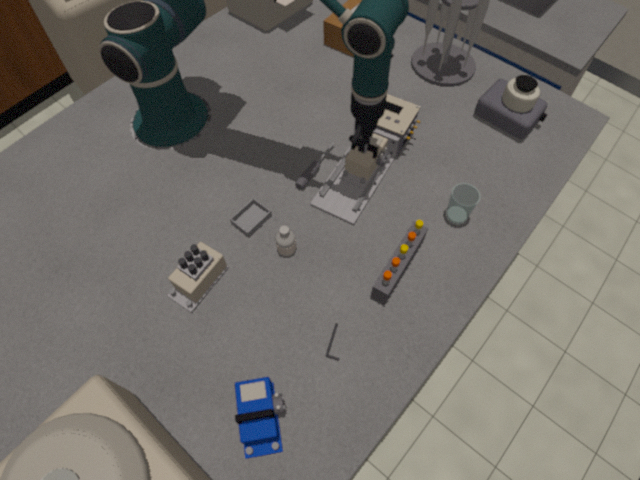

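Run:
```python
from h import *
d=load("w14"); u=np.array([-.196,.981,0])
c=lambda l: np.array(l)/2.2+[190,140]-.27
for nm,l,z in (("plate top",[(693,60),(668,300),(656,410)],.075),("body front top",[(658,210),(645,320),(634,420)],.070),("base front",[(565,138)],.018),("plate foot",[(568,60),(566,120)],.010)):
    P=onz(d,c(l),z); print(nm,(P@u).round(4),(P@[-.981,-.196,0]).round(3))
```

```text
plate top [0.1663 0.1672 0.1678] [-0.501 -0.546 -0.569]
body front top [0.1655 0.1656 0.166 ] [-0.529 -0.552 -0.573]
base front [0.1644] [-0.525]
plate foot [0.1662 0.167 ] [-0.507 -0.522]
```

```bash
python3 f.py; python3 -c "
from workcell import bot
print(bot.finish_job())"; python3 f.py
```

```text
26.65 [0.52785 0.20349 0.10102] yaw 1.7743 F tool [-18.79  -0.73  -8.21] M tool [ 0.077 -3.432 -0.156] s 0.09617
elev x 0.02017 y 0.0012
the job is handed in; nothing more can be done
None
the job is handed in; nothing more can be done
```

The pump module is in the docking bay, pressed on the stop plate and still held by its handle. I handed the job in at 26.7 s. I lifted it by the handle, laid it on the bed between the rails, slid it in to a hard stop, then pitched the tool to level the module after its nose dipped under the push.

**Checks that agree**
- **Stop position:** the module stopped within 1 mm of the plate position I had measured beforehand with the wrist camera. The push had risen by about 10 mm before that, which fits the plunger's travel.
- **Hard stop:** at the end, 0.8 mm of further commanded push moved it only 0.1 mm.
- **Bystanders:** in the last scene picture the other things are where they were.

**Less certain**
- **Pressing force:** the push measured at the wrist was about 19 N, steady. Taking off the plunger's 5.3 N and up to about 5 N of bed friction leaves roughly 8.5 to 13.5 N on the plate. The friction share is my estimate.
- **Flushness:** the last picture puts the body's front edge about 1.4 mm short of the plate. About 1 mm of that matches the error the same measurement showed on the body's rounded edge earlier. One reading of the base's front corner came out about 2.5 mm short, which I put down to shadow and did not resolve.
- **Level:** the TCP ended about 0.1 mm higher than when the module was first laid on the bed, so a leftover tilt of around 0.002 rad is possible.

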